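# Gauge two candle holders and reject the tight one

### The arm

A 6-joint arm with a two-finger parallel gripper is mounted at the origin on a cart in front of the work surface, level with it; the furniture and walls round the work are solid. World frame = base frame: x ahead of the robot, y to its left, z up, the work surface at z = 0. Lengths are in mm, angles in rad, forces in N, time in s.
With the tool pointing down it reaches from about 300 to 775 mm from the base axis. Payload 14.6 kg.
Tool frame: the origin (TCP) lies between the finger pads; the fingertips stand manip.finger_overhang ahead of it and the grasp point (between the pads) lies 2 mm behind it (manip.finger_overhang is the distance from the TCP to the fingertips, in mm); z points along the fingers, y is the direction in which the jaws open and shut (so a half turn about z gives the same grasp; the last joint's range is limited). The gripper opens to 94 mm and grips with 3 to 60 N. Pads are 16 mm wide; open, the fingers measure 119 mm over their backs; the gripper's body (75 mm by 177 mm) begins 78 mm behind the grasp point.
Start: joints at [-1.198, 0.3, 1.521, -0, 1.321, -0.067], TCP at [234.159, -497.653, 222.446] pointing down, gripper open.
Joint ranges: [-3.03, 3.03], [-0.79, 2.21], [0.23, 2.52], [-1.04, 4.18], [0, 3.07], [-2.55, 2.55]. Speed limits (rad/s): [2.22, 2.22, 2.57, 3.14, 3.14, 3.14].

### API

Orientations are given as [roll, pitch, yaw] about the fixed x, y, z axes, in that order (R = Rz(yaw) Ry(pitch) Rx(roll)).
In Python, from cell import manip gives the robot as it stands.
- The arm moves only by the tool drive_tool, never from a script. Its argument "steps" is a list of rows, each an object with "delta_pos": the shift along the world's x, y, z in mm, a list of three; "yaw": the turn about the world's z in rad; "hand": the finger opening in mm, from 0 to 94. A call has 1 to 5 rows; each row shifts and turns the commanded pose from where the row before left it; what a row does not reach is not made up. A row lasts 1/12 s, in which the tool goes at most 41.7 mm and 7.16 degrees, less where a joint would pass 70% of its speed; a pose out of reach is approached as far as the arm can. A call is refused whole if a number of a shift passes 41.7 or a number of a turn 0.125, either way. A call with a gripper value outside its range is refused whole. The fingers move at their own pace and stop on an object; "squeeze" is the grip in N (left out, the last holds). Time passes only in rows, so rows that do not move let the fingers close. It gives the time, the measured TCP pose, the force and the opening at its end, in the units of the state.
- manip.read_state(): the state, without advancing time (a new reading comes with each control period).
- manip.camera(name): name is "scene" or "top"; returns a dict with "frame" (384x512x3 uint8, red, green, blue), "range_z" (384x512 float32, mm along the optical axis (not along the pixel's ray), 0 where there is no reading), "intrinsics" (3x3 intrinsics, pixels), "dist_coeffs" ([k1, k2, p1, p2, k3] as OpenCV has them; the pictures are not rectified), "position" and "attitude" of the camera in the world. Camera axes: x right, y down, z forward; pixel columns grow to the right and rows downward; lengths in mm; the calibration is good to about 2 mm. A picture is of the moment at which its call begins.
- manip.sign_off(): hands the job in, once; it reports no verdict.
The state is a dict: "clock": time; "joints": joint angles; "qd": joint speeds; "effort": joint torques, N m; "eef_pos": TCP position; "eef_rot": TCP orientation; "wrist_force": force on the tool from outside, world axes, zero at the start; "moment": the same for the moment, N m; "finger_gap": finger opening in mm.
Only numpy, scipy, OpenCV 4.12 (cv2) and the standard library are available. Lean on these libraries where they do the work, as an engineer would, in place of code of your own. Each camera call takes 0.05 s, during which the arm holds its last target.

### The job

One of the two candle holders in the plywood nest has a bore that came out of the kiln too tight; find out which with the plug gauge, gently, never pushing hard, because the fired clay chips. Leave the gauge standing fully home, shoulder on the rim, in the holder it passes, with that holder still in its nest pocket, and stand the other holder upright in the red reject tray. Leave the cup, the dish and the tile where they are.

Things in the scene. Friction and masses are not known exactly. Their poses are not given: they have to be found in the camera images.
- holder_a_mid (a point): terracotta candle holder, a round block 54 mm wide, 48 mm tall, 0.16 kg, with a candle bore in its top. Stands 12 mm deep in a round pocket of the nest (0.75 mm play all round); the upper 36 mm can be gripped round the outside. The two look alike; either may be in either pocket. This point: on the outside axis, half-way up, 24 mm above the underside; z up.
- holder_a_rim (a point): holder_a: point on its outside axis at the height of the flat top rim, 48 mm above its underside; z up. Not the bore's centre: the bore is hand-formed and its own axis, also upright, lies about 5 mm to some side of this point, in an unknown direction. Bore 23.5 mm wide, glazed black inside, mouth bevelled by 1 mm.
- holder_a: holder_a: centre of its underside. In the sound holder the bore is 23.5 mm wide all the way down, 38 mm deep; in the tight one it narrows to 19 mm at a ledge 15 mm below the rim. Exactly one of the two holders is tight; their looks and places do not tell which.
- holder_b_mid (a point): terracotta candle holder, a round block 54 mm wide, 48 mm tall, 0.16 kg, with a candle bore in its top. Stands 12 mm deep in a round pocket of the nest (0.75 mm play all round); the upper 36 mm can be gripped round the outside. The two look alike; either may be in either pocket. This point: on the outside axis, half-way up, 24 mm above the underside; z up.
- holder_b_rim (a point): holder_b: point on its outside axis at the height of the flat top rim, 48 mm above its underside; z up. Not the bore's centre: the bore is hand-formed and its own axis, also upright, lies about 5 mm to some side of this point, in an unknown direction. Bore 23.5 mm wide, glazed black inside, mouth bevelled by 1 mm.
- holder_b: holder_b: centre of its underside. In the sound holder the bore is 23.5 mm wide all the way down, 38 mm deep; in the tight one it narrows to 19 mm at a ledge 15 mm below the rim. Exactly one of the two holders is tight; their looks and places do not tell which.
- gauge_grip (a point): plug gauge, steel plug with a dark wooden handle, 78 mm long, 0.12 kg, upright in a hole of its stand, plug down, resting on its shoulder. This point: middle of the round handle, 19 mm thick, 44 mm long. From the bottom: slightly domed, bevelled nose 2.5 mm tall (19 mm wide before the bevel), plug 22 mm wide, 27.5 mm long, shoulder disc 32 mm wide, 4 mm thick, handle. z up.
- gauge_shoulder (a point): gauge axis at the underside of the shoulder disc, 26 mm below gauge_grip, 30 mm above the tip. Home: shoulder on the rim. In the tight holder the nose stops on the ledge, shoulder about 14 mm above the rim. Over 3 mm off the bore's centre the nose lands flat on the rim (shoulder 30 mm above it); nearer, it catches on the bevel a little lower and the side force on the gauge points to the bore's centre.
- gauge_tip (a point): The gauge's axis at its lower end, 30 mm below the shoulder's underside.
- gauge: The same gauge: its origin at the lower end of the plug, z up along its axis.
- nest: plywood block 80 x 190 x 22 mm, fixed, with two round pockets (55.5 mm wide, floor 10 mm above the table) 55 mm either side of its centre along its y axis; origin under its centre. x axis: across the block.
- stand: wooden block 70 x 70 x 36 mm, fixed, with a 25.5 mm wide hole, 33 mm deep, for the gauge; origin under its centre.
- reject_tray: red shallow square tray, the reject tray, 120 x 120 x 18 mm outside, walls and floor 5 mm thick, fixed; origin under its centre.
- bisque_cup: terracotta cup, 64 mm wide, 69 mm tall, bystander standing behind the work; origin under its centre
- salt_dish: small white dish, 70 mm wide, 27 mm tall, bystander standing to the left behind the work; origin under its centre
- test_tile_1: terracotta and teal test tile, 34 x 52 x 9 mm, bystander lying in front of the nest; origin under its centre

How it is judged (in metres and radians):
On the way, in this order (a step that is already met when the one before it is completed fails the run):
1. the gauge's plug has been lowered at least 8 mm into the bore of a holder (((z of gauge_tip in the frame of holder_a_rim below -0.008 m and horizontal distance between gauge_tip and holder_a_rim below 0.008 m) or (z of gauge_tip in the frame of holder_b_rim below -0.008 m and horizontal distance between gauge_tip and holder_b_rim below 0.008 m))), for 0.1 s.
2. the gauge is fully home in one holder, its shoulder within 2 mm of the rim (((distance between gauge_shoulder and holder_a_rim below 0.008 m and z of gauge_shoulder in the frame of holder_a_rim below 0.002 m and angle between the z axis of gauge and the z axis of holder_a, either way round below 0.08 rad) or (distance between gauge_shoulder and holder_b_rim below 0.008 m and z of gauge_shoulder in the frame of holder_b_rim below 0.002 m and angle between the z axis of gauge and the z axis of holder_b, either way round below 0.08 rad))), for 0.2 s.
At the end, for the whole second after the job is handed in: The gauge is home (shoulder within 2 mm of the rim, aligned within 0.08 rad) in a holder still upright in its pocket (moved under 12 mm); the other stands upright (0.12 rad) on the floor of the reject tray, its axis within 45 mm of the centre in x and y; both at rest ((((distance between gauge_shoulder and holder_a_rim below 0.008 m and z of gauge_shoulder in the frame of holder_a_rim below 0.002 m and angle between the z axis of gauge and the z axis of holder_a, either way round below 0.08 rad) and (distance of holder_a_rim from where it was at the start of the episode below 0.012 m and angle between holder_a_rim's own z axis and vertical below 0.08 rad and linear speed of gauge below 0.01 m/s) and (x of holder_b_rim in the frame of reject_tray between -0.045 and 0.045 m and y of holder_b_rim in the frame of reject_tray between -0.045 and 0.045 m and height (world z) of holder_b_rim below 0.06 m and angle between holder_b_rim's own z axis and vertical below 0.12 rad and linear speed of holder_b below 0.01 m/s)) or ((distance between gauge_shoulder and holder_b_rim below 0.008 m and z of gauge_shoulder in the frame of holder_b_rim below 0.002 m and angle between the z axis of gauge and the z axis of holder_b, either way round below 0.08 rad) and (distance of holder_b_rim from where it was at the start of the episode below 0.012 m and angle between holder_b_rim's own z axis and vertical below 0.08 rad and linear speed of gauge below 0.01 m/s) and (x of holder_a_rim in the frame of reject_tray between -0.045 and 0.045 m and y of holder_a_rim in the frame of reject_tray between -0.045 and 0.045 m and height (world z) of holder_a_rim below 0.06 m and angle between holder_a_rim's own z axis and vertical below 0.12 rad and linear speed of holder_a below 0.01 m/s)))); the robot touches nothing.
It fails at once if the gauge is pushed against holder_a with more than 45 N (contact force between gauge and holder_a above 45 N).
It fails at once if the gauge is pushed against holder_b with more than 45 N (contact force between gauge and holder_b above 45 N).
It fails at once if bisque_cup is moved more than 20 mm (distance of bisque_cup from where it was at the start of the episode above 0.02 m).
It fails at once if salt_dish is moved more than 20 mm (distance of salt_dish from where it was at the start of the episode above 0.02 m).
It fails at once if test_tile_1 is moved more than 20 mm (distance of test_tile_1 from where it was at the start of the episode above 0.02 m).
It also fails if it takes over 72 s, if anything falls off the work surface, if the arm or the gripper's body presses on something with over 40 N, if the wrist force passes 120 N, or if a joint passes its speed limit or range.

## Working session

There is one attempt and no reset: what is moved stays moved. The work goes in short steps, Python scripts to look and compute and a tool call to move; the robot and the scene stay as the last step left them, time stands still between calls to the robot, and variables do not carry over. Pictures are saved under pics/ and viewed, and the job is handed in when it is done.

Besides the shell and the picture viewer there is one more tool, called as name(argument=value, ...) on one line, values as JSON. drive_tool: Moves the arm, as the interface text tells. Its arguments: {"type":"object","properties":{"steps":{"type":"array"},"squeeze":{"type":"number"}},"required":["steps"]}

```bash
mkdir -p pics
cat > h.py <<'E'
import numpy as np, cv2
from cell import manip
def grab(n):
    c=manip.camera(n); np.savez('last_%s.npz'%n,**{k:np.array(v) for k,v in c.items()}); return c
def rot(a):
    a=np.array(a,float)
    if a.shape==(3,3): return a
    from scipy.spatial.transform import Rotation as R
    return R.from_euler('xyz',a).as_matrix() if a.size==3 else R.from_quat(a).as_matrix()
def load(n): return dict(np.load('last_%s.npz'%n))
def ray(c,u,v):
    p=cv2.undistortPoints(np.array([[[u,v]]],float),c['intrinsics'],c['dist_coeffs'])[0,0]
    return rot(c['attitude'])@np.array([p[0],p[1],1.])
def onz(c,u,v,z):
    d=ray(c,u,v);o=np.array(c['position'],float);return o+d*(z-o[2])/d[2]
def dep(c,u,v):
    return np.array(c['position'],float)+ray(c,u,v)*c['range_z'][int(v),int(u)]
E
python3 - <<'E'
from h import *
print(manip.read_state(), manip.finger_overhang)
for n in('scene','top'):
    c=grab(n);print(n,c['position'],c['attitude'],c['intrinsics'],c['dist_coeffs'])
    cv2.imwrite('pics/%s0.png'%n,cv2.resize(c['frame'][:,:,::-1],(800,600)))
E
```

```text
{'clock': 0.0, 'joints': array([-1.19763942e+00,  3.00460777e-01,  1.52161104e+00, -2.07815652e-05,
        1.32068686e+00, -6.65746635e-02]), 'qd': array([-0.00041706, -0.00033919,  0.00104891, -0.00089738,  0.00012878,
       -0.00020657]), 'effort': array([ 1.05241812e-03, -5.31809485e+01, -3.52738595e+01,  7.08939414e-02,
        2.44259764e-02, -1.41385367e-04]), 'eef_pos': array([ 234.04614755, -497.43802437,  221.87930823]), 'eef_rot': array([-3.14042788e+00, -5.74853848e-05,  4.39736688e-01]), 'wrist_force': array([ 0.51496303, -0.28638856, -0.44691262]), 'moment': array([-0.04611906, -0.00023277, -0.01128203]), 'finger_gap': 94.29006641772591} 17.0
scene [ 67.9001838  487.12377848 952.28120264] [-2.46785131 -0.00871394 -2.33429362] [[494.01503003   0.         260.30241238]
 [  0.         494.01503003 193.72833051]
 [  0.           0.           1.        ]] [-0.19213875  0.          0.          0.          0.        ]
top [446.92699112  -6.50737048 911.24680736] [-2.99812031e+00  1.00799626e-03 -1.54955326e+00] [[351.57898869   0.         252.45792113]
 [  0.         351.57898869 192.39824686]
 [  0.           0.           1.        ]] [-0.03721331  0.          0.          0.          0.        ]
```

View pics/scene0.png

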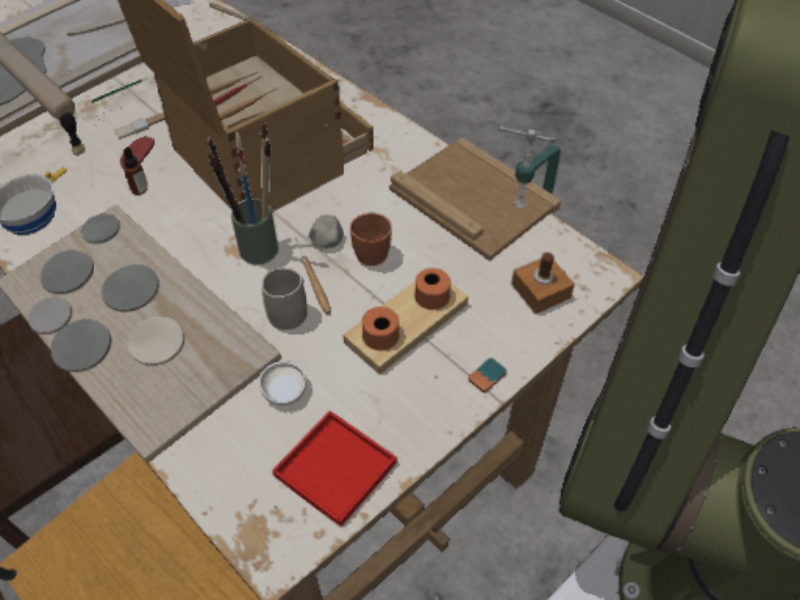

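View pics/top0.png

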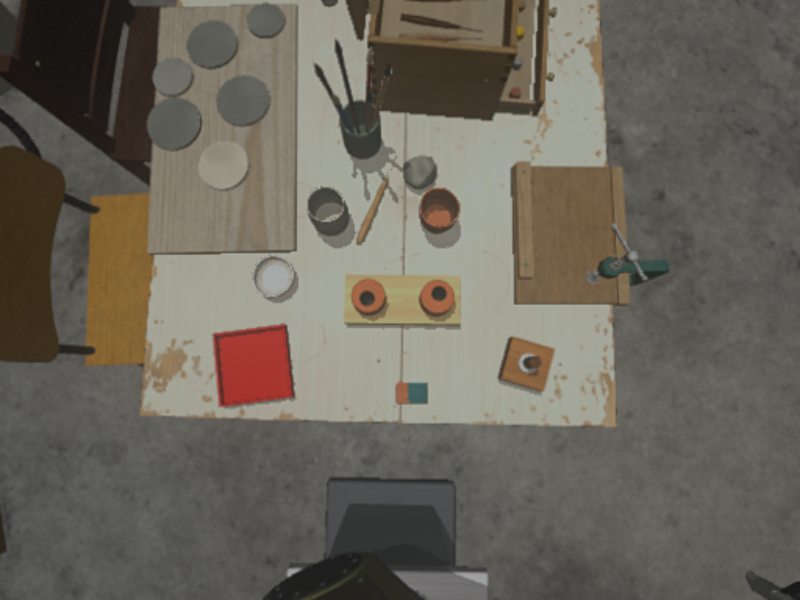

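The top view shows the holders at about (368,297) and (437,297), the gauge at (531,362), the tray at (254,365) and the tile at (411,393). I'll enlarge these next.

Run:
```python
from h import *
def crop(n,u0,v0,w,h,s,out):
    f=load(n)['frame'][v0:v0+h,u0:u0+w,::-1]
    f=cv2.resize(f,None,fx=s,fy=s,interpolation=cv2.INTER_CUBIC)
    for i in range(0,w,5):cv2.line(f,(i*s,0),(i*s,4 if i%10 else 10),(0,255,0),1)
    for i in range(0,h,5):cv2.line(f,(0,i*s),(4 if i%10 else 10,i*s),(0,255,0),1)
    cv2.imwrite(out,f)
crop('top',215,170,85,45,9,'pics/tn.png')
crop('top',310,205,60,55,10,'pics/tg.png')
crop('scene',215,165,90,75,8,'pics/sn.png')
crop('scene',320,155,55,50,10,'pics/sg.png')
```

```text
(no output)
```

View pics/tn.png

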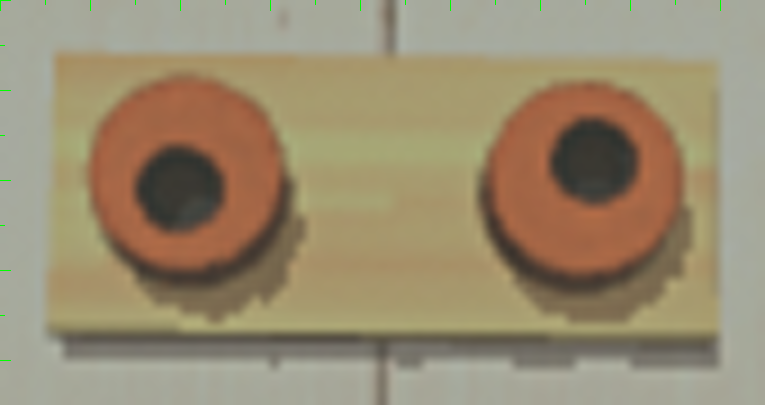

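View pics/tg.png

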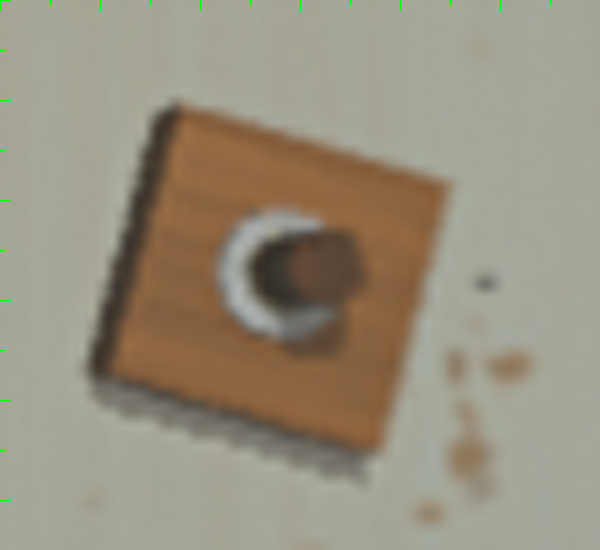

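View pics/sn.png

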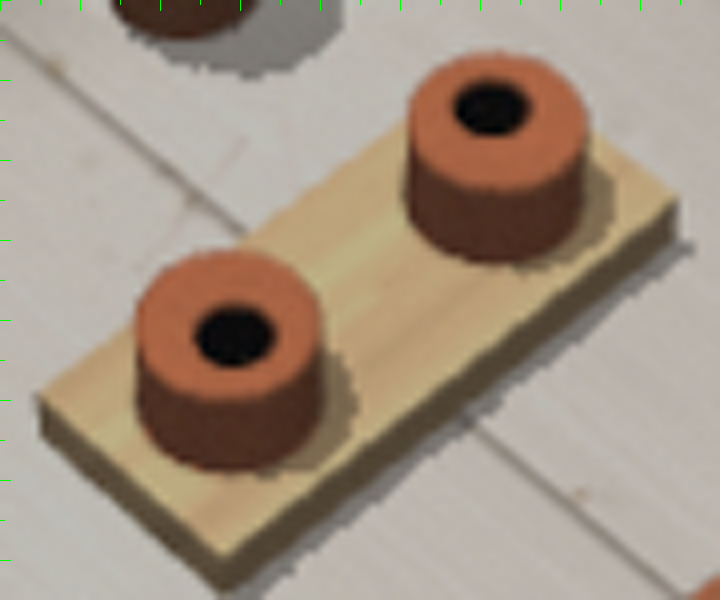

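View pics/sg.png

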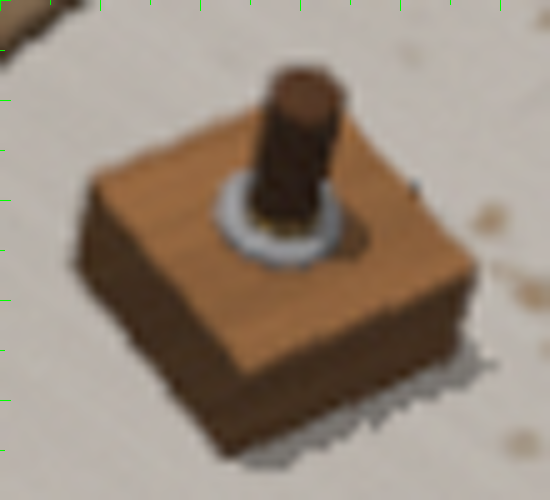

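Run:
```python
from h import *
np.set_printoptions(precision=1,suppress=True)
T=load('top');S=load('scene')
def P(c,u0,v0,s,x,y,z): return onz(c,u0+(x+.5)/s-.5,v0+(y+.5)/s-.5,z)
def pr(n,*a): print(n,P(*a))
t=(T,215,170,9);g=(T,310,205,10);s=(S,215,165,8);k=(S,320,155,10)
pr('L rim top',*t,186,172,58);pr('L rim sc',*s,228.5,325,58)
pr('L bore top',*t,180,188,58);pr('L bore sc',*s,234.5,335.5,58)
pr('R rim top',*t,585,179,58);pr('R rim sc',*s,497,121,58)
pr('R bore top',*t,594,160,58);pr('R bore sc',*s,490.5,108,58)
for a in((186-97,172),(186+97,172)):pr('edge',*t,*a,58)
c=[P(*g,*a,36) for a in((178,103),(450,183),(378,455),(103,372))];print(np.array(c),np.mean(c,0))
c=[P(*k,*a,36) for a in((93,185),(268,103),(475,268),(245,375))];print(np.array(c),np.mean(c,0))
pr('handle top t',*g,327,270,84);pr('handle top s',*k,308,96,84)
pr('shoulder t',*g,281,274,40);pr('shoulder s',*k,281,216,40)
# nest corners
pr('nest TL',*t,55,55,22);pr('nest TR',*t,718,62,22);pr('BL',*t,48,328,22);pr('BR',*t,718,336,22)
for u,v in((214,333),(286,325),(294,398),(220,405)): print('tray',onz(T,(u+.5)*.64-.5,(v+.5)*.64-.5,18))
print('tile',onz(T,411*.64,393*.64,9),'cup',onz(T,439*.64,210*.64,69),'dish',onz(T,274*.64,277*.64,27))
# automated: bore dark centroid
for nm,c in(('top',T),('scene',S)):
    f=c['frame'].astype(int);m=(f.max(2)<75).astype(np.uint8)
    boxes=((229,185,242,197),(275,182,287,194)) if nm=='top' else ((238,201,251,213),(270,173,283,184))
    for b in boxes:
        w=np.clip(110-f[b[1]:b[3],b[0]:b[2]].max(2),0,60);ys,xs=np.mgrid[b[1]:b[3],b[0]:b[2]]
        print(nm,b,onz(c,(w*xs).sum()/w.sum(),(w*ys).sum()/w.sum(),58))
    for u,v in (((223,188),(285,200)) if nm=='top' else ((235,200),(285,177))): print(dep(c,u,v))
```

```text
L rim top [578.5  39.5  58. ]
L rim sc [581.   39.3  58. ]
L bore top [574.1  41.   58. ]
L bore sc [577.1  40.6  58. ]
R rim top [578.9 -69.4  58. ]
R rim sc [582.4 -69.9  58. ]
R bore top [584.2 -71.8  58. ]
R bore sc [587.3 -72.1  58. ]
edge [578.  66.  58.]
edge [579.1  13.   58. ]
[[ 520.6 -191.1   36. ]
 [ 502.  -258.9   36. ]
 [ 434.7 -239.9   36. ]
 [ 453.7 -172.    36. ]] [ 477.8 -215.5   36. ]
[[ 521.9 -192.8   36. ]
 [ 509.5 -245.9   36. ]
 [ 439.3 -241.6   36. ]
 [ 456.7 -174.1   36. ]] [ 481.9 -213.6   36. ]
handle top t [ 478.1 -215.7   84. ]
handle top s [ 481.3 -216.3   84. ]
shoulder t [ 478.5 -215.4   40. ]
shoulder s [ 481.4 -216.2   40. ]
nest TL [617.1  79.9  22. ]
nest TR [ 619.1 -109.8   22. ]
BL [538.7  79.2  22. ]
BR [ 540.4 -110.1   22. ]
tray [516.6 291.7  18. ]
tray [532.4 174.1  18. ]
tray [415.  155.6  18. ]
tray [400.9 274.4  18. ]
tile [426.4 -32.9   9. ] cup [715.5 -70.7  69. ] dish [609.6 195.4  27. ]
top (229, 185, 242, 197) [574.2  41.4  58. ]
top (275, 182, 287, 194) [584.3 -71.6  58. ]
[585.   72.7  23.1]
[558.8 -87.1  11.8]
scene (238, 201, 251, 213) [576.9  40.8  58. ]
scene (270, 173, 283, 184) [587.1 -72.1  58. ]
[606.   41.8  56.1]
[573.5 -88.8  60.3]
```

drive_tool(steps=[{"delta_pos": [24.5, 28, -7], "yaw": -0.044, "hand": 50}, {"delta_pos": [24.5, 28, -7], "yaw": -0.044, "hand": 50}, {"delta_pos": [24.5, 28, -7], "yaw": -0.044, "hand": 50}, {"delta_pos": [24.5, 28, -7], "yaw": -0.044, "hand": 50}, {"delta_pos": [24.5, 28, -7], "yaw": -0.044, "hand": 50}])

```text
clock: 0.52
eef_pos: [357.4, -356.1, 187.0]
eef_rot: [-3.141, 0.0, 0.217]
wrist_force: [1.1, -0.7, 0.2]
finger_gap: 63.9
```

drive_tool(steps=[{"delta_pos": [24.5, 28, -7], "yaw": -0.044, "hand": 50}, {"delta_pos": [24.5, 28, -7], "yaw": -0.044, "hand": 50}, {"delta_pos": [24.5, 28, -7], "yaw": -0.044, "hand": 50}, {"delta_pos": [24.5, 28, -7], "yaw": -0.044, "hand": 50}, {"delta_pos": [0, 0, 0], "yaw": 0, "hand": 50}])

```text
clock: 0.93
eef_pos: [457.0, -241.3, 158.0]
eef_rot: [-3.14, 0.001, 0.045]
wrist_force: [-0.1, 0.5, -0.7]
finger_gap: 50.0
```

drive_tool(steps=[{"delta_pos": [22.7, 25.4, 0], "yaw": -0.045, "hand": 50}, {"delta_pos": [0, 0, -20], "yaw": 0, "hand": 50}, {"delta_pos": [0, 0, -20], "yaw": 0, "hand": 50}, {"delta_pos": [0, 0, 0], "yaw": 0, "hand": 50}])

```text
clock: 1.27
eef_pos: [475.9, -219.4, 116.1]
eef_rot: [-3.139, 0.005, -0.0]
wrist_force: [-0.1, -0.7, -0.6]
finger_gap: 50.0
```

Run:
```python
from h import *
c=grab('scene');f=c['frame'][120:220,290:400,::-1]
cv2.imwrite('pics/s1.png',cv2.resize(f,None,fx=6,fy=6,interpolation=cv2.INTER_CUBIC))
```

```text
(no output)
```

View pics/s1.png

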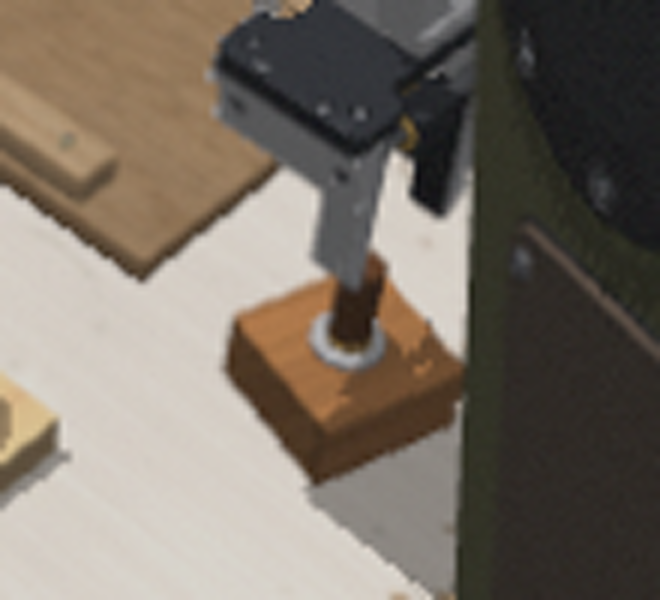

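The fingers stand either side of the handle at crop (360,290). Now I check the pose before going down.

drive_tool(steps=[{"delta_pos": [3.8, 3.5, -10], "yaw": 0, "hand": 50}, {"delta_pos": [0, 0, -10], "yaw": 0, "hand": 50}, {"delta_pos": [0, 0, 0], "yaw": 0, "hand": 50}])

```text
clock: 1.57
eef_pos: [480.7, -216.5, 98.0]
eef_rot: [-3.141, 0.002, -0.001]
wrist_force: [-1.0, 0.1, -1.1]
finger_gap: 49.7
```

drive_tool(steps=[{"delta_pos": [-0.5, 0.5, -12], "yaw": 0, "hand": 50}, {"delta_pos": [0, 0, -12], "yaw": 0, "hand": 50}, {"delta_pos": [0, 0, -9], "yaw": 0, "hand": 40}, {"delta_pos": [0, 0, 0], "yaw": 0, "hand": 30}])

```text
clock: 1.9
eef_pos: [479.9, -216.0, 65.0]
eef_rot: [-3.14, 0.002, -0.001]
wrist_force: [-0.4, -0.3, 0.9]
finger_gap: 39.9
```

drive_tool(steps=[{"delta_pos": [0, 0, 0], "yaw": 0, "hand": 22}, {"delta_pos": [0, 0, 0], "yaw": 0, "hand": 10}, {"delta_pos": [0, 0, 0], "yaw": 0, "hand": 10}, {"delta_pos": [0, 0, 0], "yaw": 0, "hand": 10}], squeeze=15)

```text
clock: 2.23
eef_pos: [481.0, -216.4, 67.1]
eef_rot: [3.141, -0.001, -0.001]
wrist_force: [-0.8, 0.3, 3.7]
finger_gap: 18.9
```

drive_tool(steps=[{"delta_pos": [0, 0, 0], "yaw": 0, "hand": 10}, {"delta_pos": [0, 0, 10], "yaw": 0, "hand": 10}, {"delta_pos": [0, 0, 20], "yaw": 0, "hand": 10}, {"delta_pos": [0, 0, 20], "yaw": 0, "hand": 10}, {"delta_pos": [0, 0, 0], "yaw": 0, "hand": 10}], squeeze=30)

```text
clock: 2.65
eef_pos: [482.0, -216.9, 120.5]
eef_rot: [3.139, -0.005, -0.001]
wrist_force: [0.6, 0.0, 0.1]
finger_gap: 18.4
```

drive_tool(steps=[{"delta_pos": [0, 0, 0], "yaw": 0, "hand": 10}, {"delta_pos": [0, 0, 0], "yaw": 0, "hand": 10}])

```text
clock: 2.82
eef_pos: [480.3, -216.1, 115.8]
eef_rot: [-3.141, 0.001, -0.001]
wrist_force: [-0.4, 0.7, -1.0]
finger_gap: 18.5
```

Run:
```python
from h import *
for _ in range(3): print(manip.read_state()['eef_pos'],manip.read_state()['wrist_force'])
for n in ('scene','top'):
    c=grab(n)
    b=(290,110,110,110) if n=='scene' else (290,160,100,100)
    f=c['frame'][b[1]:b[1]+b[3],b[0]:b[0]+b[2],::-1]
    cv2.imwrite('pics/%s2.png'%n,cv2.resize(f,None,fx=5,fy=5,interpolation=cv2.INTER_CUBIC))
```

```text
[ 480.3082731  -216.08226344  115.84808936] [-0.39384668  0.69546729 -1.016139  ]
[ 480.3082731  -216.08226344  115.84808936] [-0.39384668  0.69546729 -1.016139  ]
[ 480.3082731  -216.08226344  115.84808936] [-0.39384668  0.69546729 -1.016139  ]
```

View pics/scene2.png

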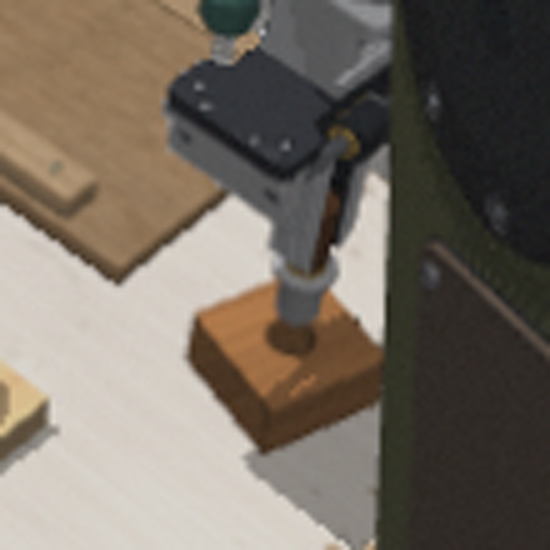

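View pics/top2.png

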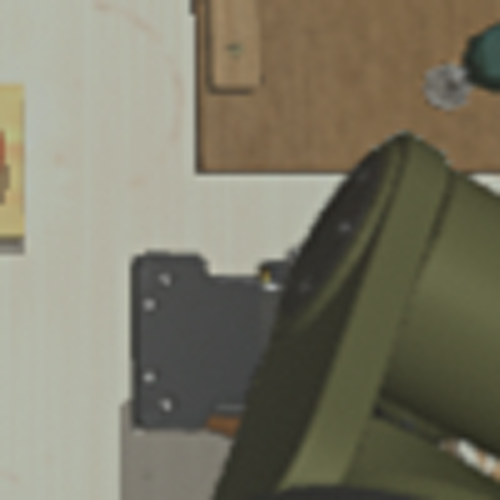

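drive_tool(steps=[{"delta_pos": [0, 0, 30], "yaw": 0, "hand": 10}, {"delta_pos": [21, 28.8, 0], "yaw": 0, "hand": 10}, {"delta_pos": [21, 28.8, 0], "yaw": 0, "hand": 10}, {"delta_pos": [21, 28.8, 0], "yaw": 0, "hand": 10}, {"delta_pos": [21, 28.8, 0], "yaw": 0, "hand": 10}])

```text
clock: 3.33
eef_pos: [565.1, -99.7, 145.6]
eef_rot: [-3.141, 0.001, -0.002]
wrist_force: [0.6, -0.4, 0.2]
finger_gap: 18.3
```

drive_tool(steps=[{"delta_pos": [21, 28.8, 0], "yaw": 0, "hand": 10}, {"delta_pos": [0, 0, 0], "yaw": 0, "hand": 10}, {"delta_pos": [0, 0, 0], "yaw": 0, "hand": 10}, {"delta_pos": [0, 0, 0], "yaw": 0, "hand": 10}])

```text
clock: 3.67
eef_pos: [585.1, -72.5, 145.5]
eef_rot: [-3.141, 0.002, -0.001]
wrist_force: [-1.2, -0.9, -0.9]
finger_gap: 18.4
```

drive_tool(steps=[{"delta_pos": [0.5, 0.5, -10], "yaw": 0, "hand": 10}, {"delta_pos": [0, 0, -8], "yaw": 0, "hand": 10}, {"delta_pos": [0, 0, 0], "yaw": 0, "hand": 10}, {"delta_pos": [0, 0, 0], "yaw": 0, "hand": 10}])

```text
clock: 4.0
eef_pos: [585.6, -72.3, 127.6]
eef_rot: [-3.141, 0.002, -0.002]
wrist_force: [0.8, -0.9, -1.2]
finger_gap: 18.4
```

Run:
```python
from h import *
c=grab('scene')
f=c['frame'][110:220,220:330,::-1]
cv2.imwrite('pics/scene3.png',cv2.resize(f,None,fx=5,fy=5,interpolation=cv2.INTER_CUBIC))
```

```text
(no output)
```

View pics/scene3.png

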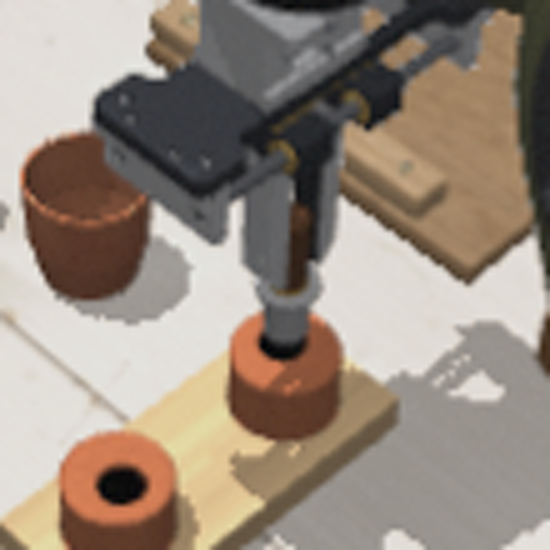

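The plug stands over the bore at crop (283,345) and looks aligned. I'll go down slowly and watch the force.

drive_tool(steps=[{"delta_pos": [0, 0, -4], "yaw": 0, "hand": 10}, {"delta_pos": [0, 0, -3], "yaw": 0, "hand": 10}, {"delta_pos": [0, 0, -1.5], "yaw": 0, "hand": 10}, {"delta_pos": [0, 0, 0], "yaw": 0, "hand": 10}])

```text
clock: 4.38
eef_pos: [586.0, -71.7, 119.5]
eef_rot: [-3.141, 0.001, -0.001]
wrist_force: [0.2, -0.7, -1.0]
finger_gap: 18.2
```

drive_tool(steps=[{"delta_pos": [0, 0, -1], "yaw": 0, "hand": 10}, {"delta_pos": [0, 0, -1], "yaw": 0, "hand": 10}, {"delta_pos": [0, 0, 0], "yaw": 0, "hand": 10}])

```text
clock: 4.63
eef_pos: [586.1, -71.7, 117.8]
eef_rot: [-3.142, 0.0, -0.001]
wrist_force: [0.1, 0.3, -1.6]
finger_gap: 18.4
```

drive_tool(steps=[{"delta_pos": [0, 0, -1], "yaw": 0, "hand": 10}, {"delta_pos": [0, 0, -0.5], "yaw": 0, "hand": 10}, {"delta_pos": [0, 0, 0], "yaw": 0, "hand": 10}])

```text
clock: 4.88
eef_pos: [586.1, -71.7, 116.3]
eef_rot: [-3.142, 0.0, -0.001]
wrist_force: [0.1, -0.2, -1.6]
finger_gap: 18.6
```

drive_tool(steps=[{"delta_pos": [0, 0, -1], "yaw": 0, "hand": 10}, {"delta_pos": [0, 0, -0.5], "yaw": 0, "hand": 10}, {"delta_pos": [0, 0, 0], "yaw": 0, "hand": 10}])

```text
clock: 5.13
eef_pos: [586.1, -71.8, 114.8]
eef_rot: [-3.142, 0.0, -0.001]
wrist_force: [0.4, 0.8, -1.2]
finger_gap: 18.5
```

drive_tool(steps=[{"delta_pos": [0, 0, -1], "yaw": 0, "hand": 10}, {"delta_pos": [0, 0, -0.5], "yaw": 0, "hand": 10}, {"delta_pos": [0, 0, 0], "yaw": 0, "hand": 10}])

```text
clock: 5.38
eef_pos: [586.1, -71.7, 113.3]
eef_rot: [-3.142, 0.0, -0.001]
wrist_force: [0.5, 0.2, -1.6]
finger_gap: 19.1
```

drive_tool(steps=[{"delta_pos": [0, 0, -1], "yaw": 0, "hand": 10}, {"delta_pos": [0, 0, -0.5], "yaw": 0, "hand": 10}, {"delta_pos": [0, 0, 0], "yaw": 0, "hand": 10}])

```text
clock: 5.63
eef_pos: [586.1, -71.7, 111.8]
eef_rot: [-3.142, 0.0, -0.001]
wrist_force: [0.0, 0.8, -0.5]
finger_gap: 18.6
```

drive_tool(steps=[{"delta_pos": [0, 0, -1], "yaw": 0, "hand": 10}, {"delta_pos": [0, 0, -1], "yaw": 0, "hand": 10}, {"delta_pos": [0, 0, 0], "yaw": 0, "hand": 10}])

```text
clock: 5.88
eef_pos: [586.1, -71.7, 109.7]
eef_rot: [-3.141, 0.0, -0.001]
wrist_force: [1.1, 0.0, -1.9]
finger_gap: 18.3
```

drive_tool(steps=[{"delta_pos": [0, 0, -1], "yaw": 0, "hand": 10}, {"delta_pos": [0, 0, -1], "yaw": 0, "hand": 10}, {"delta_pos": [0, 0, 0], "yaw": 0, "hand": 10}])

```text
clock: 6.13
eef_pos: [586.0, -71.8, 107.7]
eef_rot: [-3.142, 0.0, -0.001]
wrist_force: [-0.2, 0.5, -0.5]
finger_gap: 18.4
```

drive_tool(steps=[{"delta_pos": [0, 0, -1], "yaw": 0, "hand": 10}, {"delta_pos": [0, 0, -1], "yaw": 0, "hand": 10}, {"delta_pos": [0, 0, 0], "yaw": 0, "hand": 10}])

```text
clock: 6.38
eef_pos: [586.1, -71.8, 105.7]
eef_rot: [-3.142, 0.0, -0.001]
wrist_force: [0.5, -0.1, -1.1]
finger_gap: 18.6
```

drive_tool(steps=[{"delta_pos": [0, 0, -1], "yaw": 0, "hand": 10}, {"delta_pos": [0, 0, 0], "yaw": 0, "hand": 10}])

```text
clock: 6.55
eef_pos: [586.1, -71.7, 104.8]
eef_rot: [-3.142, 0.0, -0.001]
wrist_force: [0.1, 0.5, -0.9]
finger_gap: 18.2
```

drive_tool(steps=[{"delta_pos": [0, 0, -0.7], "yaw": 0, "hand": 10}, {"delta_pos": [0, 0, 0], "yaw": 0, "hand": 10}])

```text
clock: 6.72
eef_pos: [586.1, -71.7, 104.1]
eef_rot: [-3.142, 0.0, -0.001]
wrist_force: [0.2, -0.0, -2.3]
finger_gap: 18.6
```

drive_tool(steps=[{"delta_pos": [0, 0, -0.7], "yaw": 0, "hand": 10}, {"delta_pos": [0, 0, 0], "yaw": 0, "hand": 10}])

```text
clock: 6.88
eef_pos: [586.1, -71.8, 103.5]
eef_rot: [-3.142, 0.0, -0.001]
wrist_force: [-0.3, 1.7, -0.3]
finger_gap: 18.2
```

drive_tool(steps=[{"delta_pos": [0, 0, -0.7], "yaw": 0, "hand": 10}, {"delta_pos": [0, 0, 0], "yaw": 0, "hand": 10}])

```text
clock: 7.05
eef_pos: [586.3, -71.7, 103.1]
eef_rot: [3.142, -0.0, -0.001]
wrist_force: [-0.8, -0.9, 2.6]
finger_gap: 18.4
```

drive_tool(steps=[{"delta_pos": [0, 0, -0.7], "yaw": 0, "hand": 10}, {"delta_pos": [0, 0, 0], "yaw": 0, "hand": 10}])

```text
clock: 7.22
eef_pos: [586.5, -71.8, 102.9]
eef_rot: [3.141, -0.001, -0.001]
wrist_force: [-2.8, 0.3, 6.5]
finger_gap: 18.5
```

Contact came at TCP z ≈103.2, so the tip is about 14 mm below the rim, which is where the ledge should be. The right holder (−y side) is the tight one. I withdraw and try the left.

drive_tool(steps=[{"delta_pos": [0, 0, 8], "yaw": 0, "hand": 10}, {"delta_pos": [0, 0, 15], "yaw": 0, "hand": 10}, {"delta_pos": [0, 0, 15], "yaw": 0, "hand": 10}, {"delta_pos": [0, 0, 0], "yaw": 0, "hand": 10}])

```text
clock: 7.55
eef_pos: [587.3, -72.0, 143.2]
eef_rot: [3.141, -0.004, -0.001]
wrist_force: [0.3, -0.2, -0.5]
finger_gap: 18.4
```

drive_tool(steps=[{"delta_pos": [-2.5, 28.2, 0], "yaw": 0, "hand": 10}, {"delta_pos": [-2.5, 28.2, 0], "yaw": 0, "hand": 10}, {"delta_pos": [-2.5, 28.2, 0], "yaw": 0, "hand": 10}, {"delta_pos": [-2.5, 28.2, 0], "yaw": 0, "hand": 10}, {"delta_pos": [0, 0, 0], "yaw": 0, "hand": 10}])

```text
clock: 7.97
eef_pos: [575.4, 45.0, 139.6]
eef_rot: [-3.141, 0.001, 0.002]
wrist_force: [-1.0, 0.4, -0.6]
finger_gap: 18.4
```

drive_tool(steps=[{"delta_pos": [0, 0, 0], "yaw": 0, "hand": 10}, {"delta_pos": [0, 0, 0], "yaw": 0, "hand": 10}])

```text
clock: 8.13
eef_pos: [576.1, 40.6, 139.7]
eef_rot: [3.141, 0.0, -0.001]
wrist_force: [-0.6, 0.5, -1.0]
finger_gap: 18.2
```

Run:
```python
from h import *
c=grab('scene')
f=c['frame'][120:240,190:310,::-1]
cv2.imwrite('pics/scene4.png',cv2.resize(f,None,fx=5,fy=5,interpolation=cv2.INTER_CUBIC))
```

```text
(no output)
```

View pics/scene4.png

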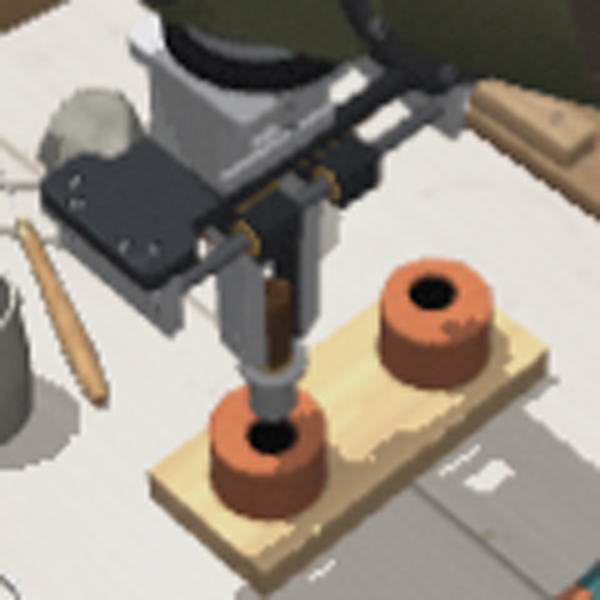

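The gauge is over the left bore at crop (272,430). I go down as before.

drive_tool(steps=[{"delta_pos": [-0.2, 0.3, -8], "yaw": 0, "hand": 10}, {"delta_pos": [0, 0, -8], "yaw": 0, "hand": 10}, {"delta_pos": [0, 0, -4], "yaw": 0, "hand": 10}, {"delta_pos": [0, 0, 0], "yaw": 0, "hand": 10}, {"delta_pos": [0, 0, 0], "yaw": 0, "hand": 10}])

```text
clock: 8.6
eef_pos: [575.8, 41.1, 119.7]
eef_rot: [-3.142, 0.001, -0.002]
wrist_force: [0.2, 0.5, -0.7]
finger_gap: 18.5
```

drive_tool(steps=[{"delta_pos": [0, 0, -1], "yaw": 0, "hand": 10}, {"delta_pos": [0, 0, -1], "yaw": 0, "hand": 10}, {"delta_pos": [0, 0, 0], "yaw": 0, "hand": 10}])

```text
clock: 8.85
eef_pos: [576.0, 41.4, 118.2]
eef_rot: [-3.142, -0.0, -0.001]
wrist_force: [-0.0, -0.2, -1.3]
finger_gap: 18.5
```

drive_tool(steps=[{"delta_pos": [0, 0, -1], "yaw": 0, "hand": 10}, {"delta_pos": [0, 0, -0.5], "yaw": 0, "hand": 10}, {"delta_pos": [0, 0, 0], "yaw": 0, "hand": 10}])

```text
clock: 9.1
eef_pos: [575.9, 41.4, 116.6]
eef_rot: [3.142, 0.0, -0.001]
wrist_force: [-0.5, -0.2, -1.1]
finger_gap: 18.9
```

drive_tool(steps=[{"delta_pos": [0, 0, -1], "yaw": 0, "hand": 10}, {"delta_pos": [0, 0, -0.5], "yaw": 0, "hand": 10}, {"delta_pos": [0, 0, 0], "yaw": 0, "hand": 10}])

```text
clock: 9.35
eef_pos: [575.9, 41.3, 115.0]
eef_rot: [3.142, 0.0, -0.001]
wrist_force: [0.5, 0.6, -1.4]
finger_gap: 18.4
```

drive_tool(steps=[{"delta_pos": [0, 0, -1], "yaw": 0, "hand": 10}, {"delta_pos": [0, 0, -0.7], "yaw": 0, "hand": 10}, {"delta_pos": [0, 0, 0], "yaw": 0, "hand": 10}])

```text
clock: 9.6
eef_pos: [575.9, 41.4, 113.3]
eef_rot: [-3.142, 0.0, -0.001]
wrist_force: [-0.5, 0.4, -1.7]
finger_gap: 18.0
```

drive_tool(steps=[{"delta_pos": [0, 0, -1], "yaw": 0, "hand": 10}, {"delta_pos": [0, 0, -0.7], "yaw": 0, "hand": 10}, {"delta_pos": [0, 0, 0], "yaw": 0, "hand": 10}])

```text
clock: 9.85
eef_pos: [575.9, 41.3, 111.5]
eef_rot: [-3.142, 0.0, -0.001]
wrist_force: [-1.1, -0.2, -1.9]
finger_gap: 18.6
```

drive_tool(steps=[{"delta_pos": [0, 0, -1.2], "yaw": 0, "hand": 10}, {"delta_pos": [0, 0, -1.2], "yaw": 0, "hand": 10}, {"delta_pos": [0, 0, 0], "yaw": 0, "hand": 10}])

```text
clock: 10.1
eef_pos: [575.8, 41.4, 109.0]
eef_rot: [3.142, 0.0, -0.001]
wrist_force: [0.2, -0.0, -0.8]
finger_gap: 18.5
```

drive_tool(steps=[{"delta_pos": [0, 0, -1.2], "yaw": 0, "hand": 10}, {"delta_pos": [0, 0, -1.2], "yaw": 0, "hand": 10}, {"delta_pos": [0, 0, 0], "yaw": 0, "hand": 10}])

```text
clock: 10.35
eef_pos: [575.8, 41.3, 106.7]
eef_rot: [-3.142, 0.0, -0.001]
wrist_force: [0.3, -0.1, -1.3]
finger_gap: 18.5
```

drive_tool(steps=[{"delta_pos": [0, 0, -1], "yaw": 0, "hand": 10}, {"delta_pos": [0, 0, -1], "yaw": 0, "hand": 10}, {"delta_pos": [0, 0, 0], "yaw": 0, "hand": 10}])

```text
clock: 10.6
eef_pos: [575.9, 41.3, 104.7]
eef_rot: [-3.142, 0.0, -0.001]
wrist_force: [-0.1, 0.2, -1.9]
finger_gap: 18.7
```

drive_tool(steps=[{"delta_pos": [0, 0, -1], "yaw": 0, "hand": 10}, {"delta_pos": [0, 0, 0], "yaw": 0, "hand": 10}])

```text
clock: 10.77
eef_pos: [575.9, 41.4, 103.8]
eef_rot: [3.142, 0.0, -0.001]
wrist_force: [-0.0, 0.5, -0.9]
finger_gap: 18.7
```

drive_tool(steps=[{"delta_pos": [0, 0, -1], "yaw": 0, "hand": 10}, {"delta_pos": [0, 0, 0], "yaw": 0, "hand": 10}])

```text
clock: 10.93
eef_pos: [575.9, 41.3, 102.8]
eef_rot: [-3.142, 0.0, -0.001]
wrist_force: [-0.4, -0.1, -1.5]
finger_gap: 18.4
```

drive_tool(steps=[{"delta_pos": [0, 0, -0.7], "yaw": 0, "hand": 10}, {"delta_pos": [0, 0, 0], "yaw": 0, "hand": 10}])

```text
clock: 11.1
eef_pos: [575.9, 41.3, 102.1]
eef_rot: [-3.142, 0.0, -0.001]
wrist_force: [0.4, -0.5, -1.8]
finger_gap: 18.5
```

drive_tool(steps=[{"delta_pos": [0, 0, -0.7], "yaw": 0, "hand": 10}, {"delta_pos": [0, 0, 0], "yaw": 0, "hand": 10}])

```text
clock: 11.27
eef_pos: [575.9, 41.3, 101.4]
eef_rot: [3.142, 0.0, -0.001]
wrist_force: [-0.4, 0.6, -1.6]
finger_gap: 18.2
```

Already past the ledge height with no force. I carry on to home, which should be near TCP z 87.

drive_tool(steps=[{"delta_pos": [0, 0, -1], "yaw": 0, "hand": 10}, {"delta_pos": [0, 0, -1], "yaw": 0, "hand": 10}, {"delta_pos": [0, 0, -1], "yaw": 0, "hand": 10}, {"delta_pos": [0, 0, 0], "yaw": 0, "hand": 10}])

```text
clock: 11.6
eef_pos: [575.8, 41.3, 98.3]
eef_rot: [3.142, 0.0, -0.001]
wrist_force: [-0.2, 0.7, -0.6]
finger_gap: 18.4
```

drive_tool(steps=[{"delta_pos": [0, 0, -1], "yaw": 0, "hand": 10}, {"delta_pos": [0, 0, -1], "yaw": 0, "hand": 10}, {"delta_pos": [0, 0, -1], "yaw": 0, "hand": 10}, {"delta_pos": [0, 0, 0], "yaw": 0, "hand": 10}])

```text
clock: 11.93
eef_pos: [575.9, 41.3, 95.3]
eef_rot: [3.142, 0.0, -0.001]
wrist_force: [-0.6, 0.1, -1.2]
finger_gap: 18.4
```

drive_tool(steps=[{"delta_pos": [0, 0, -1], "yaw": 0, "hand": 10}, {"delta_pos": [0, 0, -1], "yaw": 0, "hand": 10}, {"delta_pos": [0, 0, -1], "yaw": 0, "hand": 10}, {"delta_pos": [0, 0, 0], "yaw": 0, "hand": 10}])

```text
clock: 12.27
eef_pos: [575.9, 41.4, 92.3]
eef_rot: [-3.142, 0.0, -0.001]
wrist_force: [0.9, -0.0, -1.0]
finger_gap: 18.4
```

drive_tool(steps=[{"delta_pos": [0, 0, -1], "yaw": 0, "hand": 10}, {"delta_pos": [0, 0, -1], "yaw": 0, "hand": 10}, {"delta_pos": [0, 0, 0], "yaw": 0, "hand": 10}])

```text
clock: 12.52
eef_pos: [575.9, 41.3, 90.3]
eef_rot: [-3.142, 0.0, -0.001]
wrist_force: [-0.8, 0.0, -1.2]
finger_gap: 18.5
```

drive_tool(steps=[{"delta_pos": [0, 0, -1], "yaw": 0, "hand": 10}, {"delta_pos": [0, 0, 0], "yaw": 0, "hand": 10}])

```text
clock: 12.68
eef_pos: [575.9, 41.4, 89.4]
eef_rot: [-3.142, 0.0, -0.001]
wrist_force: [0.4, -0.6, -1.0]
finger_gap: 18.6
```

drive_tool(steps=[{"delta_pos": [0, 0, -0.7], "yaw": 0, "hand": 10}, {"delta_pos": [0, 0, 0], "yaw": 0, "hand": 10}])

```text
clock: 12.85
eef_pos: [576.1, 41.3, 89.2]
eef_rot: [-3.142, -0.0, -0.001]
wrist_force: [-1.0, -0.2, 3.8]
finger_gap: 18.6
```

drive_tool(steps=[{"delta_pos": [0, 0, -0.7], "yaw": 0, "hand": 10}, {"delta_pos": [0, 0, 0], "yaw": 0, "hand": 10}])

```text
clock: 13.02
eef_pos: [576.2, 41.4, 89.1]
eef_rot: [-3.142, -0.001, -0.001]
wrist_force: [-4.6, 0.0, 10.2]
finger_gap: 18.3
```

drive_tool(steps=[{"delta_pos": [0, 0, -0.7], "yaw": 0, "hand": 10}, {"delta_pos": [0, 0, 0], "yaw": 0, "hand": 10}])

```text
clock: 13.18
eef_pos: [576.3, 41.3, 89.1]
eef_rot: [3.142, -0.001, -0.001]
wrist_force: [-7.0, 0.0, 16.6]
finger_gap: 18.7
```

Contact came 14 mm lower than at the ledge in the other holder, so the shoulder is on the rim. I ease off and release.

drive_tool(steps=[{"delta_pos": [0, 0, 1.2], "yaw": 0, "hand": 10}, {"delta_pos": [0, 0, 0], "yaw": 0, "hand": 10}, {"delta_pos": [0, 0, 0], "yaw": 0, "hand": 10}])

```text
clock: 13.43
eef_pos: [576.2, 41.4, 89.1]
eef_rot: [-3.142, -0.001, -0.001]
wrist_force: [-3.2, 0.6, 6.4]
finger_gap: 18.6
```

drive_tool(steps=[{"delta_pos": [0, 0, 0], "yaw": 0, "hand": 22}, {"delta_pos": [0, 0, 0], "yaw": 0, "hand": 32}, {"delta_pos": [0, 0, 0], "yaw": 0, "hand": 45}, {"delta_pos": [0, 0, 0], "yaw": 0, "hand": 50}, {"delta_pos": [0, 0, 0], "yaw": 0, "hand": 50}])

```text
clock: 13.85
eef_pos: [575.9, 41.3, 88.5]
eef_rot: [-3.142, 0.0, -0.001]
wrist_force: [-0.1, 0.7, 0.0]
finger_gap: 45.1
```

drive_tool(steps=[{"delta_pos": [0, 0, 10], "yaw": 0, "hand": 60}, {"delta_pos": [0, 0, 20], "yaw": 0, "hand": 70}, {"delta_pos": [0, 0, 25], "yaw": 0, "hand": 84}, {"delta_pos": [0, -20, 10], "yaw": 0, "hand": 84}, {"delta_pos": [0, -30, 0], "yaw": 0, "hand": 84}])

```text
clock: 14.27
eef_pos: [577.1, -7.6, 157.4]
eef_rot: [3.141, -0.005, 0.002]
wrist_force: [-0.4, -0.9, -0.2]
finger_gap: 78.7
```

drive_tool(steps=[{"delta_pos": [2, -30, 0], "yaw": 0, "hand": 84}, {"delta_pos": [2, -30, 0], "yaw": 0, "hand": 84}, {"delta_pos": [0, 0, 0], "yaw": 0, "hand": 84}, {"delta_pos": [0, 0, 0], "yaw": 0, "hand": 84}])

```text
clock: 14.6
eef_pos: [580.0, -69.7, 154.2]
eef_rot: [3.142, -0.0, -0.003]
wrist_force: [-0.1, 0.6, 0.3]
finger_gap: 84.4
```

Run:
```python
from h import *
c=grab('scene')
f=c['frame'][120:240,190:310,::-1]
cv2.imwrite('pics/scene5.png',cv2.resize(f,None,fx=5,fy=5,interpolation=cv2.INTER_CUBIC))
```

View pics/scene5.png

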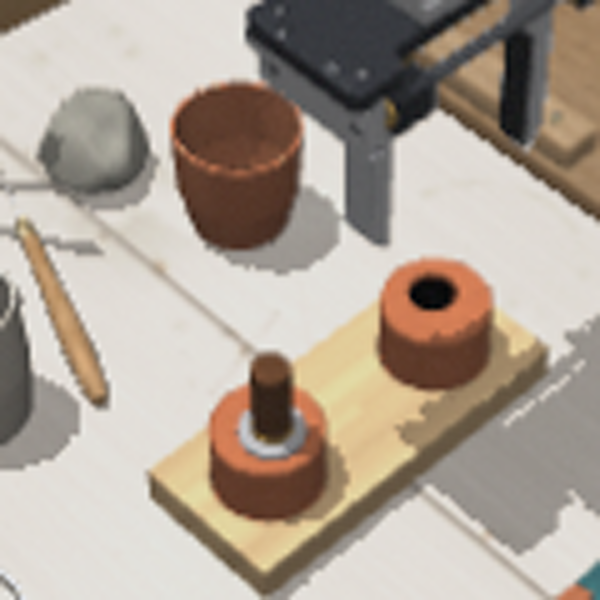

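Gauge stands home in the left holder at crop (272,430). Both jaws are clear of the right holder, so I descend on it.

drive_tool(steps=[{"delta_pos": [0.5, 0, -25], "yaw": 0, "hand": 84}, {"delta_pos": [0, 0, -25], "yaw": 0, "hand": 84}, {"delta_pos": [0, 0, -15], "yaw": 0, "hand": 84}, {"delta_pos": [0, 0, 0], "yaw": 0, "hand": 84}, {"delta_pos": [0, 0, 0], "yaw": 0, "hand": 84}])

```text
clock: 15.07
eef_pos: [580.4, -67.6, 88.8]
eef_rot: [-3.141, 0.001, -0.0]
wrist_force: [0.8, -0.6, 0.4]
finger_gap: 83.8
```

drive_tool(steps=[{"delta_pos": [0, 0, -15], "yaw": 0, "hand": 84}, {"delta_pos": [0, 0, -15], "yaw": 0, "hand": 84}, {"delta_pos": [0, 0, -10], "yaw": 0, "hand": 84}, {"delta_pos": [0, 0, -4], "yaw": 0, "hand": 84}, {"delta_pos": [0, 0, 0], "yaw": 0, "hand": 84}])

```text
clock: 15.48
eef_pos: [580.5, -68.4, 44.7]
eef_rot: [-3.142, 0.0, -0.001]
wrist_force: [0.2, 0.6, 0.1]
finger_gap: 84.1
```

drive_tool(steps=[{"delta_pos": [0, -1.2, 0], "yaw": 0, "hand": 70}, {"delta_pos": [0, 0, 0], "yaw": 0, "hand": 62}, {"delta_pos": [0, 0, 0], "yaw": 0, "hand": 56}, {"delta_pos": [0, 0, 0], "yaw": 0, "hand": 45}, {"delta_pos": [0, 0, 0], "yaw": 0, "hand": 45}], squeeze=20)

```text
clock: 15.9
eef_pos: [580.6, -69.9, 45.0]
eef_rot: [3.142, -0.001, -0.001]
wrist_force: [0.1, 1.4, 0.9]
finger_gap: 54.3
```

drive_tool(steps=[{"delta_pos": [0, 0, 0], "yaw": 0, "hand": 45}, {"delta_pos": [0, 0, 0], "yaw": 0, "hand": 45}], squeeze=30)

```text
clock: 16.07
eef_pos: [580.6, -69.9, 45.0]
eef_rot: [3.142, -0.0, -0.001]
wrist_force: [-1.5, -0.4, 4.0]
finger_gap: 52.6
```

drive_tool(steps=[{"delta_pos": [0, 0, 5], "yaw": 0, "hand": 45}, {"delta_pos": [0, 0, 10], "yaw": 0, "hand": 45}, {"delta_pos": [0, 0, 20], "yaw": 0, "hand": 45}, {"delta_pos": [0, 0, 25], "yaw": 0, "hand": 45}, {"delta_pos": [0, 0, 0], "yaw": 0, "hand": 45}])

```text
clock: 16.48
eef_pos: [582.4, -70.2, 109.9]
eef_rot: [3.14, -0.007, -0.001]
wrist_force: [0.3, -0.4, 0.0]
finger_gap: 52.8
```

Run:
```python
from h import *
c=grab('scene')
f=c['frame'][120:240,190:310,::-1]
cv2.imwrite('pics/scene6.png',cv2.resize(f,None,fx=5,fy=5,interpolation=cv2.INTER_CUBIC))
```

```text
(no output)
```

View pics/scene6.png

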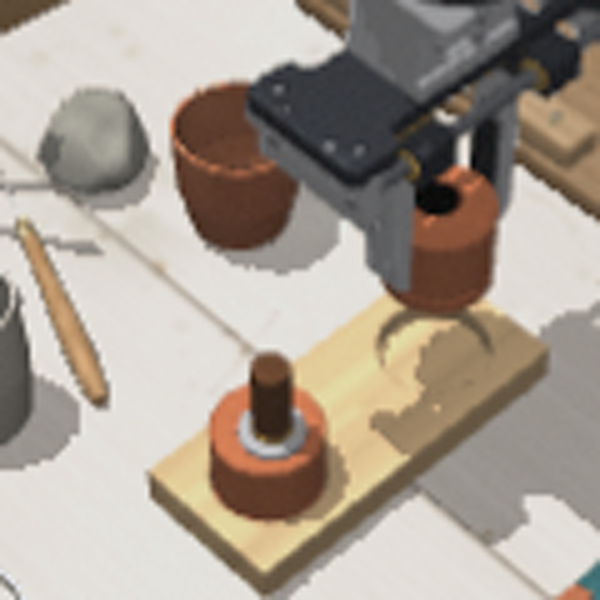

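The holder is lifted clear and upright at crop (450,240). I carry it back in x, then across to the tray.

drive_tool(steps=[{"delta_pos": [-28, 0, 0], "yaw": 0, "hand": 45}, {"delta_pos": [-28, 0, 0], "yaw": 0, "hand": 45}, {"delta_pos": [-28, 0, 0], "yaw": 0, "hand": 45}, {"delta_pos": [-28, 10, 0], "yaw": 0, "hand": 45}, {"delta_pos": [0, 25, 0], "yaw": 0, "hand": 45}])

```text
clock: 16.95
eef_pos: [464.3, -35.8, 103.7]
eef_rot: [-3.141, 0.004, -0.004]
wrist_force: [0.1, -0.1, -0.7]
finger_gap: 52.8
```

drive_tool(steps=[{"delta_pos": [0, 29, 0], "yaw": 0, "hand": 45}, {"delta_pos": [0, 29, 0], "yaw": 0, "hand": 45}, {"delta_pos": [0, 29, 0], "yaw": 0, "hand": 45}, {"delta_pos": [0, 29, 0], "yaw": 0, "hand": 45}, {"delta_pos": [0, 29, 0], "yaw": 0, "hand": 45}])

```text
clock: 17.37
eef_pos: [467.8, 111.5, 104.2]
eef_rot: [3.141, 0.001, -0.001]
wrist_force: [0.2, 0.4, -1.7]
finger_gap: 52.7
```

drive_tool(steps=[{"delta_pos": [0, 29, 0], "yaw": 0, "hand": 45}, {"delta_pos": [0, 29, 0], "yaw": 0, "hand": 45}, {"delta_pos": [0, 29, 0], "yaw": 0, "hand": 45}, {"delta_pos": [0, 20, 0], "yaw": 0, "hand": 45}, {"delta_pos": [0, 0, 0], "yaw": 0, "hand": 45}])

```text
clock: 17.78
eef_pos: [467.8, 220.0, 104.0]
eef_rot: [-3.141, 0.001, 0.002]
wrist_force: [0.0, 0.7, -1.3]
finger_gap: 52.6
```

drive_tool(steps=[{"delta_pos": [0, 2, -15], "yaw": 0, "hand": 45}, {"delta_pos": [0, 0, -15], "yaw": 0, "hand": 45}, {"delta_pos": [0, 0, -15], "yaw": 0, "hand": 45}, {"delta_pos": [0, 0, -10], "yaw": 0, "hand": 45}, {"delta_pos": [0, 0, 0], "yaw": 0, "hand": 45}])

```text
clock: 18.2
eef_pos: [467.3, 218.3, 47.5]
eef_rot: [3.14, 0.004, -0.002]
wrist_force: [-0.4, 0.6, -2.4]
finger_gap: 52.5
```

drive_tool(steps=[{"delta_pos": [0, 0, -3], "yaw": 0, "hand": 45}, {"delta_pos": [0, 0, -2], "yaw": 0, "hand": 45}, {"delta_pos": [0, 0, 0], "yaw": 0, "hand": 45}, {"delta_pos": [0, 0, 0], "yaw": 0, "hand": 45}])

```text
clock: 18.53
eef_pos: [468.7, 219.2, 45.1]
eef_rot: [-3.141, -0.001, -0.001]
wrist_force: [-0.3, 0.2, -2.1]
finger_gap: 52.7
```

drive_tool(steps=[{"delta_pos": [0, 0, -1.5], "yaw": 0, "hand": 45}, {"delta_pos": [0, 0, 0], "yaw": 0, "hand": 45}])

```text
clock: 18.7
eef_pos: [468.5, 219.2, 43.2]
eef_rot: [-3.141, -0.0, -0.001]
wrist_force: [-0.3, 0.5, -1.4]
finger_gap: 52.4
```

drive_tool(steps=[{"delta_pos": [0, 0, -1], "yaw": 0, "hand": 45}, {"delta_pos": [0, 0, -0.5], "yaw": 0, "hand": 45}, {"delta_pos": [0, 0, 0], "yaw": 0, "hand": 45}])

```text
clock: 18.95
eef_pos: [468.4, 219.1, 41.6]
eef_rot: [3.142, 0.0, -0.001]
wrist_force: [-0.5, 0.8, -1.4]
finger_gap: 52.7
```

drive_tool(steps=[{"delta_pos": [0, 0, -1], "yaw": 0, "hand": 45}, {"delta_pos": [0, 0, 0], "yaw": 0, "hand": 45}])

```text
clock: 19.12
eef_pos: [468.4, 219.1, 40.5]
eef_rot: [3.142, 0.0, -0.001]
wrist_force: [0.1, -0.2, -2.7]
finger_gap: 52.8
```

drive_tool(steps=[{"delta_pos": [0, 0, -0.7], "yaw": 0, "hand": 45}, {"delta_pos": [0, 0, 0], "yaw": 0, "hand": 45}])

```text
clock: 19.28
eef_pos: [468.5, 219.2, 40.0]
eef_rot: [-3.142, -0.0, -0.001]
wrist_force: [0.1, 0.1, -1.4]
finger_gap: 52.5
```

drive_tool(steps=[{"delta_pos": [0, 0, -0.7], "yaw": 0, "hand": 45}, {"delta_pos": [0, 0, 0], "yaw": 0, "hand": 45}])

```text
clock: 19.45
eef_pos: [468.5, 219.2, 39.9]
eef_rot: [-3.142, -0.0, -0.001]
wrist_force: [-4.6, -1.3, 9.3]
finger_gap: 52.2
```

drive_tool(steps=[{"delta_pos": [0, 0, -0.5], "yaw": 0, "hand": 45}, {"delta_pos": [0, 0, 0], "yaw": 0, "hand": 45}])

```text
clock: 19.62
eef_pos: [468.6, 219.2, 39.9]
eef_rot: [-3.142, -0.0, -0.001]
wrist_force: [-8.2, -3.4, 17.3]
finger_gap: 52.7
```

On the tray floor. I release and retreat.

drive_tool(steps=[{"delta_pos": [0, 0, 0.8], "yaw": 0, "hand": 45}, {"delta_pos": [0, 0, 0], "yaw": 0, "hand": 56}, {"delta_pos": [0, 0, 0], "yaw": 0, "hand": 62}, {"delta_pos": [0, 0, 0], "yaw": 0, "hand": 72}, {"delta_pos": [0, 0, 0], "yaw": 0, "hand": 72}])

```text
clock: 20.03
eef_pos: [468.5, 219.2, 39.4]
eef_rot: [3.142, 0.0, -0.001]
wrist_force: [-1.2, 0.3, 0.2]
finger_gap: 70.5
```

drive_tool(steps=[{"delta_pos": [0, 0, 10], "yaw": 0, "hand": 72}, {"delta_pos": [0, 0, 20], "yaw": 0, "hand": 76}, {"delta_pos": [0, 0, 30], "yaw": 0, "hand": 76}, {"delta_pos": [0, 0, 30], "yaw": 0, "hand": 76}, {"delta_pos": [0, 0, 30], "yaw": 0, "hand": 76}])

```text
clock: 20.45
eef_pos: [468.2, 219.0, 161.6]
eef_rot: [-3.142, -0.0, -0.001]
wrist_force: [-0.4, 0.2, -0.3]
finger_gap: 75.7
```

drive_tool(steps=[{"delta_pos": [-20, -20, 25], "yaw": 0, "hand": 76}, {"delta_pos": [-20, -20, 25], "yaw": 0, "hand": 76}, {"delta_pos": [-20, -20, 0], "yaw": 0, "hand": 76}, {"delta_pos": [0, 0, 0], "yaw": 0, "hand": 76}, {"delta_pos": [0, 0, 0], "yaw": 0, "hand": 76}])

```text
clock: 20.87
eef_pos: [408.2, 158.7, 210.8]
eef_rot: [-3.141, -0.002, -0.002]
wrist_force: [0.4, 0.6, 0.8]
finger_gap: 76.2
```

Run:
```python
from h import *
for n in('scene','top'):
    c=grab(n);cv2.imwrite('pics/%s7.png'%n,cv2.resize(c['frame'][:,:,::-1],(800,600)))
```

```text
(no output)
```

View pics/scene7.png

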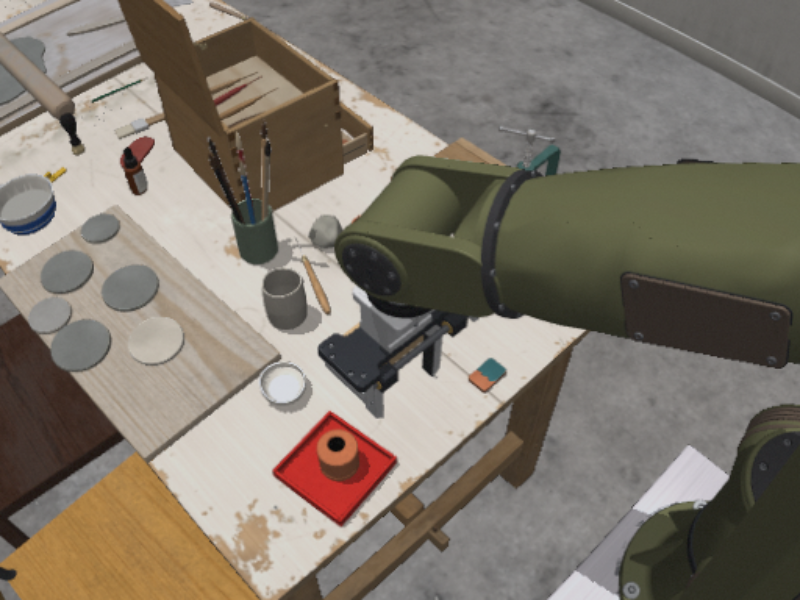

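View pics/top7.png

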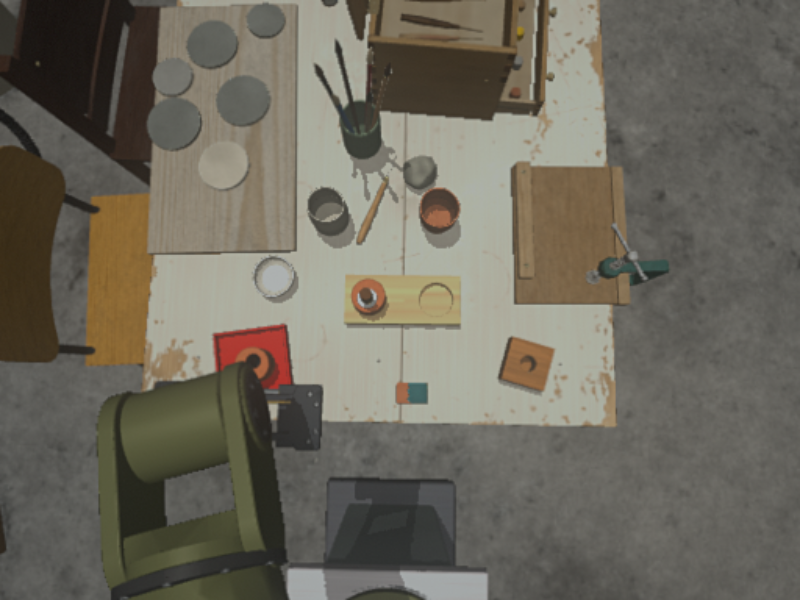

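The rejected holder stands upright in the tray, at scene (338,455) and top (254,363). The gauge is in the left holder at top (367,295). Cup, dish and tile look unmoved. One numeric check of the gauge seating, then I hand in.

Run:
```python
from h import *
np.set_printoptions(precision=1,suppress=True)
c=load('top');f=c['frame'][165:215,210:260,::-1]
cv2.imwrite('pics/t8.png',cv2.resize(f,None,fx=11,fy=11,interpolation=cv2.INTER_CUBIC))
for u in (233,234,235):print([round(float(dep(c,u,v)[2]),1) for v in range(180,200)])
print('reject rim',onz(c,254*.64,363*.64,53))
```

```text
[58.7, 56.1, 57.9, 56.6, 104.2, 105.2, 103.3, 103.9, 106.3, 104.7, 105.5, 105.2, 97.4, 79.2, 62.0, 58.9, 60.4, 57.4, 56.1, 53.9]
[56.5, 58.5, 58.9, 57.8, 104.5, 103.6, 102.7, 104.1, 105.3, 104.9, 106.2, 107.1, 94.9, 80.0, 62.0, 60.6, 62.7, 57.4, 56.7, 56.5]
[57.1, 57.9, 54.4, 57.2, 104.2, 105.5, 105.6, 105.7, 106.2, 104.8, 105.2, 105.8, 94.0, 80.3, 63.4, 59.7, 59.3, 57.7, 57.9, 55.9]
reject rim [468.1 213.7  53. ]
```

View pics/t8.png

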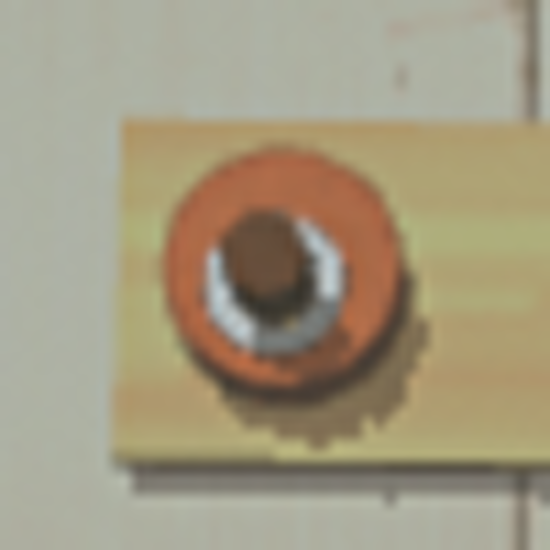

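```bash
python3 -c "
from cell import manip
print(manip.sign_off())"
```

```text
the job is handed in; nothing more can be done
None
```

The job is done and handed in at about 21 s of the 72 s allowed; sign-off reported no verdict.

- **Finding the tight one:** In the right-hand holder (−y side) the gauge stopped about 14 mm short of the rim, at about 6.5 N, so that is the tight one. In the left-hand holder it went all the way down with no resistance and seated on its shoulder, peaking at about 17 N on the wrist.
- **Where things stand:** The gauge is in the left-hand holder, still in its pocket. The right-hand holder stands upright on the floor of the red tray. The arm is clear of everything.
- **Last checks:**
  - The handle top read about 105 mm high, against the 106 mm expected when home, and the top view showed the gauge upright.
  - The rejected holder's axis is within about 10 mm of the tray centre.
  - The cup, dish and tile look unmoved in both pictures.
- **Disagreements:** The two cameras differed by about 3 mm in x, so I used their mean. Contact at home came about 2 mm higher than I predicted. The arm's height read 67 mm, not 65 mm, when it gripped the gauge, and that accounts for the difference.

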